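# Mount a badge case on a table easel

## Robot

A 6-joint arm with a two-finger parallel gripper is mounted at the origin on the work surface. World frame = base frame: x ahead of the robot, y to its left, z up, the work surface at z = 0. Lengths are in mm, angles in rad, forces in N, time in s.
With the tool pointing down it reaches from about 350 to 875 mm from the base axis. Payload 4.2 kg.
Tool frame: the origin (TCP) lies at the very end of the fingers, on their centre line; the grasp point (between the pads) lies 19 mm behind it; z points along the fingers, y is the line along which they close (so a half turn about z gives the same grasp; the last joint's range is limited). The gripper opens to 85 mm and grips with 20 to 120 N. Pads are 22 mm wide; open, the fingers measure 114 mm over their backs; the gripper's body (76 mm by 85 mm) begins 54 mm behind the grasp point. The pads swing forward as they close: fully open they stand 13 mm farther back than shut.
Start: joints at [-1.054, 0.385, 0.008, 0, -1.194, -0.259], TCP at [159.363, -604.32, 231.312] pointing down, gripper open.
Joint ranges: [-3.14, 3.14], [-1.21, 2.06], [-1.07, 1.41], [-3.16, 2.05], [-2.99, -0.16], [-3.1, 3.1]. Speed limits (rad/s): [2.79, 2.79, 3.14, 3.14, 3.14, 3.14].

## Interface

Orientations are given as a unit quaternion [x, y, z, w].
In Python, from bench import monitor, get_image, camera_info, job_done gives the robot as it stands.
- The arm moves only by the tool send_rows, never from a script. Its argument "series" is a list of rows, each a list of 3 entries, a list of its own where there are three numbers: the shift along the tool's x, y, z in mm, then the turn, a rotation vector about the tool's x, y, z in rad, then the finger opening in mm, from 0 to 85.4. A call has 1 to 8 rows; each row shifts and turns the commanded pose from where the row before left it, along the tool's axes as they then stand; what a row does not reach is not made up. A row lasts 1/10 s, in which the tool goes at most 50 mm and 8.59 degrees, less where a joint would pass 70% of its speed; a pose out of reach is approached as far as the arm can. A call with a gripper value outside its range is refused whole. The fingers move at their own pace and stop on an object; the grip force is fixed at half the most. Time passes only in rows, so rows that do not move let the fingers close. It gives the time, the measured TCP pose, the force, the opening and the grip force at its end, in the units of the state.
- monitor.read_state(): the state, without advancing time (a new reading comes with each control period).
- get_image(name): name is "scene" or "top"; returns the picture (400x640x3 uint8, red, green, blue); there is no depth.
- camera_info(name): a dict with "intrinsics" (3x3 intrinsics, pixels), "R" (3x3) and "t" (3): a world point X has camera coordinates R X + t. Camera axes: x right, y down, z forward; pixel columns grow to the right and rows downward; lengths in mm; the calibration is good to about 2 mm. A picture is of the moment at which its call begins. camera_info takes no time and is no camera call.
- job_done(): hands the job in; it is judged then, once.
The state is a dict: "clock": time; "joints": joint angles; "joint_vel": joint speeds; "joint_efforts": joint torques, N m; "position": TCP position; "ee_rot": TCP orientation; "contact_force": force on the tool from outside, world axes, zero at the start; "wrist_torque": the same for the moment, N m; "gripper_width": finger opening in mm; "grasp_force": force on a finger pad.
Only numpy, scipy, OpenCV 4.12 (cv2) and the standard library are available. Lean on these libraries where they do the work, as an engineer would, in place of code of your own. Each camera call takes 0.05 s, during which the arm holds its last target. There are 200 camera calls.

## Task

Stand the badge case with the red felt on the raked table easel, glass side out: bottom end fully down on the ledge, lying flat and square in the middle of the board. Slide the top clip down until its pad meets the case, and clamp the case firmly by turning the clip's red wing knob clockwise as far as it goes, without crushing the case. Leave everything else on the table where it is.

Things in the scene. Friction and masses are not known exactly. Their poses are not given: they have to be found in the camera images.
- easel: wooden table easel, fixed, with the raked board; origin: middle of its foot on the table. The dark ledge across the foot of the board (200 mm wide, 10 mm thick, standing 22 mm out of the board) was set by hand on the track and clamped hard: its upper face is at board x = 0 to 12 mm, different each time and not measured, so feel for it
- board: the easel's wooden board, raked 30 degrees from horizontal, 220 mm wide, 340 mm up the slope (x -35 to 305 mm), black felt, flush aluminium track up its middle. Origin: on its surface, mid-width, 35 mm above the table, at the lowest setting of the ledge's upper face. x up the slope, y across, z out of the surface. A case on it has its back at z = 0
- case_red: badge case to be displayed: flat dark wooden frame, 150 mm long (x) by 62 mm wide (y) by 18 mm thick (z), red felt with badges under a clear cover, 0.18 to 0.35 kg. Origin: centre of its back, which lies on the table; z points out of the cover. Either short end may be the bottom
- case_green: a second badge case of the same size with green felt, to be left where it is
- clip (a joint): slide of the aluminium top clip on the board's track, m: 0 at the top (starts 0.005 to 0.03), grows to 0.12 down the slope. It is stiff: needs about 10 N to move, and stays where it is left; a pad pressed harder than that pushes it back up. The relaxed pad's face is at board x = 225 mm - this value - 2 mm per rad of the knob
- clip_lip (a point): middle of the lower edge of the clip's steel lip, which passes over the case's front: 56 mm wide, underside 22 mm above the board, reaching 10 mm down the slope beyond the pad's face at knob 0. The clip's top is 26 mm above the board
- pad: sprung rubber pad under the lip, meets the case's upper end: 40 mm wide, 3 to 16 mm above the board. Origin: middle of its face, at the board's surface, axes as the board's. It gives 5 mm, 3 N per mm. The knob's cam drives it 3 mm out, so bring it to touch (or a light squeeze) before clamping. Under 5 N is slack; above 25 N the case cracks
- knob (a joint): turn of the red wing knob on the clip, rad: starts open (0 to 0.3), grows clockwise seen from above, ends at 1.5. A cam under it drives the pad down the slope, 2 mm per rad. Takes about 0.1 N m and stays where left
- knob_grip (a point): on the knob's axis, which stands square to the board, 46 mm above it and at board x = 262 mm - clip value. The wing is 46 mm long, 12 mm thick and spans 32 to 56 mm above the board, over a round skirt 36 mm wide. Own y: along the wing; z: out of the board. At joint 0 the wing lies across the board
- mug: clear glass mug 76 mm across, 115 mm tall, bystander
- tumbler: clear glass 68 mm across, 125 mm tall, bystander
- bottle: amber bottle, 200 mm tall, bystander
- coasters: round stack of cork coasters, 94 mm across, 30 mm tall, bystander
- tin: blue tin 80 mm across, 60 mm tall, bystander
- opener: steel bottle opener with a wooden grip lying flat, 120 mm long, bystander
There are look-alikes about, which are no part of the job. Leave any blue look-alike of the case_red alone.

How it is judged:
By the outcome, as a careful person would: the job done as asked, in the order asked, and still so for the second after the job is handed in, with the robot touching nothing.
It also fails if it takes over 53 s, if anything falls off the work surface, if the arm or the gripper's body presses on something with over 40 N, if the wrist force passes 120 N, or if a joint passes its speed limit or range.

## Working session

There is one attempt and no reset: what is moved stays moved. The work goes in short steps, Python scripts to look and compute and a tool call to move; the robot and the scene stay as the last step left them, time stands still between calls to the robot, and variables do not carry over. Pictures are saved under pics/ and viewed, at most 10 in all, crops included, and the job is handed in when it is done.

Besides the shell and the picture viewer there is one more tool, called after "Emit:" as name(argument=value, ...) on one line, values as JSON. send_rows: Moves the arm, as the interface text tells. Its arguments: {"type":"object","properties":{"series":{"type":"array"}},"required":["series"]}

```bash
mkdir -p pics; ls; python3 - <<'E'
from bench import monitor,get_image,camera_info
import cv2
for n in("scene","top"):
    im=get_image(n); cv2.imwrite(f"pics/{n}0.png",im[:,:,::-1]); c=camera_info(n); print(n,c)
print(monitor.read_state())
E
```

```text
pics
scene {'intrinsics': array([[375.29063958,   0.        , 320.60876357],
       [  0.        , 375.29063958, 201.52147667],
       [  0.        ,   0.        ,   1.        ]]), 'R': array([[ 0.7849867 ,  0.61951112,  0.00136204],
       [ 0.49703267, -0.62847802, -0.5983092 ],
       [-0.36980319,  0.47034174, -0.80126415]]), 't': array([-416.51703207, -155.22248875, 1433.39291675])}
top {'intrinsics': array([[378.18613214,   0.        , 315.78275912],
       [  0.        , 378.18613214, 198.95936355],
       [  0.        ,   0.        ,   1.        ]]), 'R': array([[ 0.0259585 , -0.99949795,  0.01816614],
       [-0.99867818, -0.02673508, -0.04389898],
       [ 0.04436261, -0.01700258, -0.9988708 ]]), 't': array([ -26.02874708,  520.20178212, 1476.90541963])}
{'clock': 0.1, 'joints': array([-1.05439258e+00,  3.85477248e-01,  6.79706291e-03, -4.33291696e-04,
       -1.19399379e+00, -2.58595297e-01]), 'joint_vel': array([-0.00080845, -0.00112106,  0.00438857,  0.00173852, -0.00065891,
       -0.00162478]), 'joint_efforts': array([-6.55489057e-04, -3.93320775e+01,  1.88930064e+01,  4.19794902e+00,
       -2.60617227e-03,  5.57025828e-06]), 'position': array([ 159.2402176 , -603.85167975,  230.34620711]), 'ee_rot': array([-1.28468236e-01,  9.91713159e-01,  9.45311330e-04, -1.68316238e-04]), 'contact_force': array([ 0.19188986, -0.27953865,  0.26077675]), 'wrist_torque': array([ 6.10234213e-02, -5.49540718e-02, -5.30628644e-05]), 'grasp_force': 0.0, 'gripper_width': 85.30440837557326}
```

View pics/scene0.png

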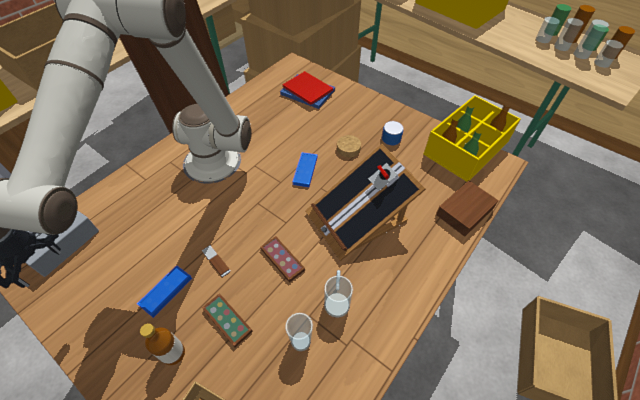

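View pics/top0.png

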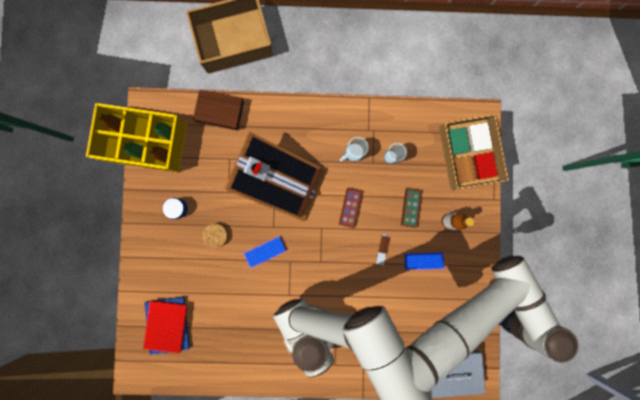

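Candidates for the case: red-felt case at scene (283,258) / top (350,207). Look-alikes are the green case at scene (228,318), the blue ones at scene (165,290) and (305,170), the red book at scene (308,88), and the red item in the box at top (485,165). I choose (283,258) and check it in a crop.

```bash
python3 - <<'E'
import cv2,numpy as np
s=cv2.imread("pics/scene0.png");t=cv2.imread("pics/top0.png")
r=lambda im,x,y,w,h,k:cv2.resize(im[y:y+h,x:x+w],None,fx=k,fy=k,interpolation=cv2.INTER_CUBIC)
out=np.zeros((600,800,3),np.uint8)
a=r(t,220,125,100,100,4);out[:400,:400]=a
b=r(s,300,140,130,115,3);out[:345,400:790]=b
c=r(t,330,180,40,55,3.6);out[402:402+198,0:144]=c
d=r(s,250,225,65,65,3);out[402:597,160:355]=d
cv2.imwrite("pics/crop1.png",out)
E
```

```text
(no output)
```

View pics/crop1.png

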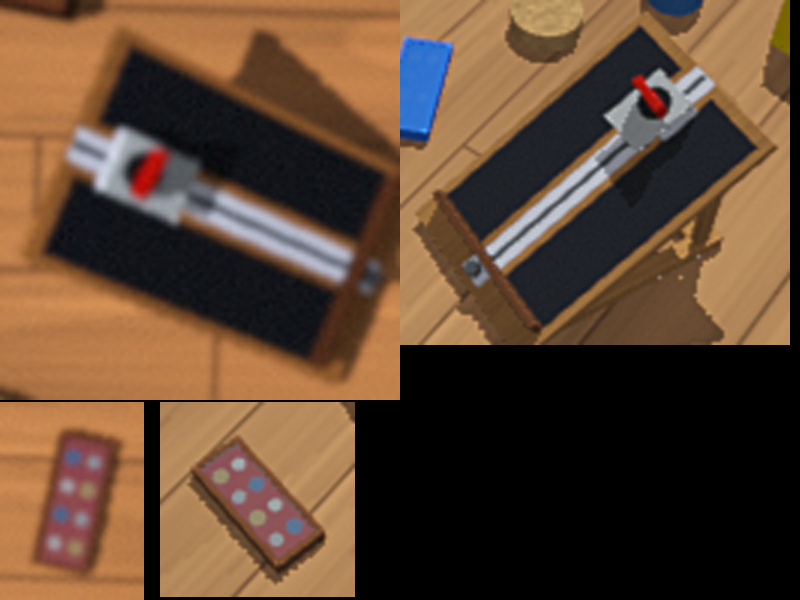

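The crop confirms the case (red/pink felt, eight badges, wood frame). It also shows the board with the clip near the top, at the left in the top view, and the ledge at the right.

```bash
cat > h.py <<'E'
import cv2,numpy as np
from bench import camera_info
from scipy.spatial.transform import Rotation as Ro
C={n:camera_info(n) for n in("scene","top")}
def ray(n,p):
    c=C[n];d=np.c_[np.atleast_2d(p),np.ones(len(np.atleast_2d(p)))]@np.linalg.inv(c["intrinsics"]).T@c["R"]
    return -c["R"].T@c["t"],d
def plane(n,p,q,nn):
    o,d=ray(n,p);return o+d*(((q-o)@nn)/(d@nn))[:,None]
def proj(n,X):
    c=C[n];v=(np.atleast_2d(X)@c["R"].T+c["t"])@c["intrinsics"].T;return v[:,:2]/v[:,2:]
Z=np.array([0,0,1.])
def board(ox,oy,yaw):
    cx=np.array([np.cos(yaw),np.sin(yaw),0]);y=np.array([-np.sin(yaw),np.cos(yaw),0])
    x=cx*np.cos(np.pi/6)+Z*.5
    return np.array([ox,oy,35.]),np.c_[x,y,np.cross(x,y)]
def tob(n,p,B,h):
    o,R=B;return (plane(n,p,o+h*R[:,2],R[:,2])-o)@R
E
python3 - <<'E'
from h import *
im={n:cv2.imread(f"pics/{n}0.png") for n in C}
# upper corners
for n,p in(("scene",[[380,145],[425,190]]),("top",[[227.5,190.5],[251.2,133.7]])):
    X=plane(n,p,187.5*Z,Z);print(n,X.round(1),np.linalg.norm(X[0]-X[1]).round(1),"yaw",np.arctan2(*(X[0]-X[1])[:2][::-1])-np.pi/2)
def comp(m,seed,r=60):
    m=m.copy();k=np.zeros_like(m);cv2.circle(k,seed,r,255,-1);return m&k
# case
for n,s in(("scene",(283,258)),("top",(350,207))):
    h=cv2.cvtColor(im[n],cv2.COLOR_BGR2HSV)
    m=cv2.inRange(h,(165,60,60),(180,255,255))
    m=comp(m,s,30);m=cv2.morphologyEx(m,cv2.MORPH_CLOSE,np.ones((5,5)))
    c=max(cv2.findContours(m,0,2)[0],key=cv2.contourArea)[:,0].astype(float)
    X=plane(n,c,17*Z,Z);r=cv2.minAreaRect(X[:,:2].astype(np.float32));print(n,"felt",r)
    # frame+felt: dark reddish vs table
    m=((im[n][...,2].astype(int)<150)*255).astype(np.uint8);m=comp(m,s,30)|comp(cv2.inRange(h,(165,60,60),(180,255,255)),s,30)
    m=cv2.morphologyEx(m,cv2.MORPH_CLOSE,np.ones((5,5)));c=max(cv2.findContours(m,0,2)[0],key=cv2.contourArea)[:,0].astype(float)
    print(n,"frame",cv2.minAreaRect(plane(n,c,18*Z,Z)[:,:2].astype(np.float32)))
# board felt
from math import *
B=None
X=np.r_[plane("scene",[[380,145],[425,190]],187.5*Z,Z),plane("top",[[227.5,190.5],[251.2,133.7]],187.5*Z,Z)]
yaw=np.mean([np.arctan2(*(X[i]-X[i+1])[:2][::-1])-np.pi/2 for i in(0,2)])
mid=X.mean(0)[:2];yaw=yaw%(2*pi)
for it in range(6):
    o=mid-305*cos(pi/6)*np.array([cos(yaw),sin(yaw)]) if it==0 else o
    B=board(*o,yaw);res=[]
    for n,sd in(("scene",(367,198)),("top",(273,175))):
        m=comp(((im[n].max(2)<60)*255).astype(np.uint8),sd,70)
        cs=[c for c in cv2.findContours(m,0,2)[0] if cv2.contourArea(c)>150]
        P=np.concatenate(cs)[:,0].astype(float);b=tob(n,P,B,0)
        ok=(abs(b[:,1])<112)&(b[:,0]>-40)&(b[:,0]<307)
        r=cv2.minAreaRect(b[ok][:,:2].astype(np.float32));res.append(r)
    if it in(0,5):print(it,o,yaw,res)
    a=[];
    for r in res:
        q=r[2]%90; a.append(radians(q if q<45 else q-90))
    cy=np.mean([r[0][1] for r in res]);
    yaw+=np.mean(a)*.7; o=o+cy*.7*B[1][:2,1]
for n in im:
    h=cv2.cvtColor(im[n],cv2.COLOR_BGR2HSV);m=cv2.inRange(h,(0,150,120),(6,255,255))|cv2.inRange(h,(172,180,120),(180,255,255))
    m=comp(m,(383,174) if n=="scene" else (257,168),18);P=cv2.findNonZero(m)[:,0].astype(float)
    b=tob(n,P,B,56);print(n,"knob",cv2.minAreaRect(b[:,:2].astype(np.float32)),b.mean(0))
    print("corners proj",proj(n,[B[0]+B[1]@np.array(v) for v in([305,110,0],[305,-110,0],[-35,110,0],[-35,-110,0])]).round(1).tolist())
E
```

```text
scene [[542.6 296.5 187.5]
 [749.1 221.2 187.5]] 219.8 yaw 1.221077965051451
top [[534.  296.8 187.5]
 [734.5 221.7 187.5]] 214.1 yaw 1.2125176016233277
scene felt ((492.7779846191406, -147.4967041015625), (45.43117904663086, 132.2866973876953), 78.83557891845703)
scene frame ((498.158935546875, -150.1533660888672), (163.12298583984375, 164.47642517089844), 88.56045532226562)
top felt ((491.2584228515625, -147.45932006835938), (46.080196380615234, 130.42578125), 78.67902374267578)
top frame ((490.3519592285156, -150.72915649414062), (73.5781021118164, 155.427734375), 77.93616485595703)
0 [548.5043954   11.27989594] 1.2167977833373893 [((156.4327850341797, -0.1424407958984375), (194.57020568847656, 280.3768310546875), 89.34791564941406), ((154.65655517578125, 4.304756164550781), (193.27037048339844, 283.2369079589844), 89.2956771850586)]
5 [545.05654889  12.57745037] 1.2041385508832334 [((156.40164184570312, -2.1327362060546875), (280.33984375, 195.24020385742188), 0.01802458055317402), ((154.7449188232422, 2.2498855590820312), (193.2102508544922, 283.14556884765625), 89.9770278930664)]
scene knob ((252.3206024169922, -3.4163379669189453), (43.7611198425293, 11.187972068786621), 85.17560577392578) [252.06921044  -3.82411393  56.        ]
corners proj [[378.9, 143.9], [422.8, 189.2], [302.0, 211.5], [336.6, 261.7]]
top knob ((256.34710693359375, 1.469797134399414), (41.92097473144531, 15.877130508422852), 81.65493774414062) [256.25242046   2.20443046  56.        ]
corners proj [[227.0, 189.6], [251.8, 131.5], [306.0, 221.4], [327.5, 169.7]]
```

```bash
cat >> h.py <<'E'
B=board(545.1,12.6,1.204)
bx,by,bz=B[1].T
RP=np.c_[-bx,by,-bz]; RK=np.c_[-by,-bx,-bz]
a=np.radians(78.8);ty=np.array([np.cos(a),np.sin(a),0]);RC=np.c_[np.cross(ty,-Z),ty,-Z]
def bp(x,y,h): return B[0]+B[1]@np.array([x,y,h])
def show():
    from bench import monitor
    s=monitor.read_state();p=np.array(s["position"]);R=Ro.from_quat(s["ee_rot"]).as_matrix()
    print("t",round(s["clock"],2),"board",((p-B[0])@B[1]).round(1),"world",p.round(1),"F board",(s["contact_force"]@B[1]).round(1),"w",round(s["gripper_width"],1),"g",round(s["grasp_force"],1),"j",np.round(s["joints"],2))
    return p,R
def plan(p1,R1,w,frm=None,step=42,n=0):
    p0,R0=frm or show()
    rv=Ro.from_matrix(R0.T@R1).as_rotvec();d=np.linalg.norm(p1-p0)
    n=n or max(1,int(np.ceil(d/step)),int(np.ceil(np.linalg.norm(rv)/.145)))
    print("n",n)
    for i in range(n):
        R=R0@Ro.from_rotvec(rv*i/n).as_matrix()
        print([[round(float(v),1) for v in R.T@(p1-p0)/n],[round(float(v),3) for v in rv/n],w],end=", ")
    print();return p1,R1
E
python3 - <<'E'
from h import *
c=np.array([492,-147.5,0.])
q=plan(c+Z*70,RC,85);plan(c-2*Z,RC,85,q,step=24)
E
```

```text
t 0.1 board [-520.5  139.1  526.1] world [ 159.2 -603.9  230.3] F board [-0.  -0.3  0.3] w 85.3 g 0.0 j [-1.05  0.39  0.01 -0.   -1.19 -0.26]
n 14
[[-31.3, 25.4, 11.5], [0.0, -0.0, 0.032], 85], [[-30.5, 26.4, 11.5], [0.0, -0.0, 0.032], 85], [[-29.6, 27.4, 11.5], [0.0, -0.0, 0.032], 85], [[-28.7, 28.4, 11.5], [0.0, -0.0, 0.032], 85], [[-27.7, 29.3, 11.5], [0.0, -0.0, 0.032], 85], [[-26.8, 30.2, 11.5], [0.0, -0.0, 0.032], 85], [[-25.8, 31.0, 11.5], [0.0, -0.0, 0.032], 85], [[-24.8, 31.8, 11.5], [0.0, -0.0, 0.032], 85], [[-23.7, 32.6, 11.5], [0.0, -0.0, 0.032], 85], [[-22.7, 33.4, 11.5], [0.0, -0.0, 0.032], 85], [[-21.6, 34.1, 11.5], [0.0, -0.0, 0.032], 85], [[-20.5, 34.8, 11.5], [0.0, -0.0, 0.032], 85], [[-19.3, 35.4, 11.5], [0.0, -0.0, 0.032], 85], [[-18.2, 36.0, 11.5], [0.0, -0.0, 0.032], 85], 
n 3
[[0.0, 0.0, 24.0], [0.0, 0.0, 0.0], 85], [[0.0, 0.0, 24.0], [0.0, 0.0, 0.0], 85], [[0.0, 0.0, 24.0], [0.0, 0.0, 0.0], 85],
```

Emit:
send_rows(series=[[[-31,25,11],[0,0,0.032],85],[[-30,26,11],[0,0,0.032],85],[[-30,27,11],[0,0,0.032],85],[[-29,28,11],[0,0,0.032],85],[[-28,29,11],[0,0,0.032],85],[[-27,30,11],[0,0,0.032],85],[[-26,31,11],[0,0,0.032],85],[[-25,32,11],[0,0,0.032],85]])

```text
clock: 0.9
position: [351.0, -343.7, 142.7]
ee_rot: [-0.0, 1.0, 0.0, -0.0]
contact_force: [0.7, -0.5, -0.4]
gripper_width: 85.1
grasp_force: 0.0
```

Emit:
send_rows(series=[[[-24,33,12],[0,0,0.032],85],[[-23,33,12],[0,0,0.032],85],[[-22,34,12],[0,0,0.032],85],[[-20,35,12],[0,0,0.032],85],[[-19,36,12],[0,0,0.032],85],[[-18,36,12],[0,0,0.032],85],[[0,0,0],[0,0,0],85],[[0,0,0],[0,0,0],85]])

```text
clock: 1.7
position: [492.4, -147.5, 70.6]
ee_rot: [0.094, 0.996, -0.0, -0.001]
contact_force: [0.3, 0.7, 0.9]
gripper_width: 84.8
grasp_force: 0.0
```

```bash
python3 - <<'E'
from h import *
c=np.array([492,-147.5,0.])
plan(c-2*Z,RC,85,step=20)
from bench import get_image
im=get_image("scene")[:,:,::-1];cv2.imwrite("pics/s1.png",cv2.resize(im[130:330,180:400],None,fx=3,fy=3,interpolation=2)[:600])
E
```

```text
t 1.7 board [-128.    -8.2  115. ] world [ 492.4 -147.5   70.6] F board [ 1.1 -0.   0.4] w 84.8 g 0.0 j [ 0.02  0.38 -0.47 -0.   -0.72 -1.78]
n 4
[[0.1, -0.0, 18.1], [-0.0, -0.0, 0.002], 85], [[0.1, -0.0, 18.1], [-0.0, -0.0, 0.002], 85], [[0.1, -0.0, 18.1], [-0.0, -0.0, 0.002], 85], [[0.1, -0.0, 18.1], [-0.0, -0.0, 0.002], 85],
```

View pics/s1.png

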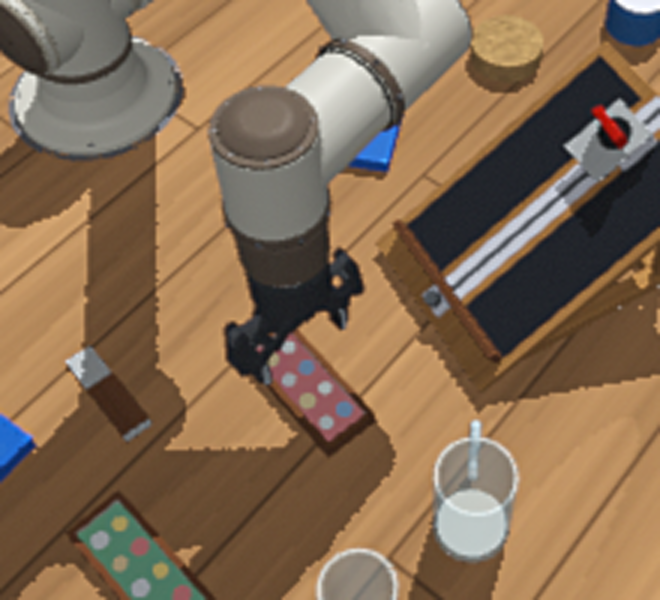

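The gripper sits centred over the red case, fingers straddling its width. Descending and closing.

Emit:
send_rows(series=[[[0,0,20],[0,0,0],85],[[0,0,20],[0,0,0],85],[[0,0,20],[0,0,0],85],[[0,0,12],[0,0,0],85],[[0,0,0],[0,0,0],72],[[0,0,0],[0,0,0],50],[[0,0,0],[0,0,0],50],[[0,0,0],[0,0,0],50]])

```text
clock: 2.55
position: [493.0, -148.5, 0.2]
ee_rot: [0.095, 0.995, 0.0, 0.001]
contact_force: [-0.8, -1.1, 0.6]
gripper_width: 60.4
grasp_force: 66.9
```

Emit:
send_rows(series=[[[0,0,0],[0,0,0],50],[[0,0,0],[0,0,0],50],[[0,0,0],[0,0,0],50]])

```text
clock: 2.85
position: [493.0, -148.5, 0.2]
ee_rot: [0.095, 0.995, -0.0, 0.001]
contact_force: [-1.4, -1.3, 6.1]
gripper_width: 60.2
grasp_force: 67.5
```

```bash
python3 - <<'E'
from h import *
p,R=show()
q=plan(p+Z*110,R,50,(p,R),step=30); q=plan(bp(95,0,45),RP,50,q)
E
```

```text
t 2.85 board [-163.9   -9.1   54.4] world [ 4.930e+02 -1.485e+02  2.000e-01] F board [1.6 0.8 6.2] w 60.2 g 67.5 j [ 0.02  0.5  -0.53  0.   -0.55 -1.78]
n 4
[[-0.0, -0.0, -27.5], [0.0, 0.0, 0.0], 50], [[-0.0, -0.0, -27.5], [0.0, 0.0, 0.0], 50], [[-0.0, -0.0, -27.5], [0.0, 0.0, 0.0], 50], [[-0.0, -0.0, -27.5], [0.0, 0.0, 0.0], 50], 
n 11
[[-2.8, 20.6, -1.0], [-0.033, -0.039, -0.124], 50], [[-5.4, 20.1, -0.2], [-0.033, -0.039, -0.124], 50], [[-7.8, 19.3, 0.7], [-0.033, -0.039, -0.124], 50], [[-10.1, 18.2, 1.7], [-0.033, -0.039, -0.124], 50], [[-12.2, 16.7, 2.7], [-0.033, -0.039, -0.124], 50], [[-14.0, 15.0, 3.8], [-0.033, -0.039, -0.124], 50], [[-15.6, 13.0, 4.8], [-0.033, -0.039, -0.124], 50], [[-16.8, 10.8, 5.9], [-0.033, -0.039, -0.124], 50], [[-17.8, 8.5, 6.9], [-0.033, -0.039, -0.124], 50], [[-18.4, 6.0, 7.8], [-0.033, -0.039, -0.124], 50], [[-18.6, 3.4, 8.7], [-0.033, -0.039, -0.124], 50],
```

Emit:
send_rows(series=[[[0,0,-20],[0,0,0],50],[[0,0,-30],[0,0,0],50],[[0,0,-30],[0,0,0],50],[[0,0,-30],[0,0,0],50],[[-3,21,-1],[-0.033,-0.039,-0.124],50],[[-5,20,0],[-0.033,-0.039,-0.124],50],[[-8,19,1],[-0.033,-0.039,-0.124],50],[[-10,18,2],[-0.033,-0.039,-0.124],50]])

```text
clock: 3.65
position: [518.4, -68.6, 111.9]
ee_rot: [-0.155, 0.983, 0.058, 0.083]
contact_force: [0.0, 1.0, -2.6]
gripper_width: 60.5
grasp_force: 66.5
```

Emit:
send_rows(series=[[[-12,17,3],[-0.033,-0.039,-0.124],50],[[-14,15,4],[-0.033,-0.039,-0.124],50],[[-16,13,5],[-0.033,-0.039,-0.124],50],[[-17,11,6],[-0.033,-0.039,-0.124],50],[[-18,8,7],[-0.033,-0.039,-0.124],50],[[-18,6,8],[-0.033,-0.039,-0.124],50],[[-19,3,8],[-0.033,-0.039,-0.124],50],[[0,0,0],[0,0,0],50]])

```text
clock: 4.45
position: [567.4, 69.6, 118.1]
ee_rot: [-0.549, 0.796, 0.147, 0.21]
contact_force: [0.3, -2.2, -2.9]
gripper_width: 60.2
grasp_force: 66.5
```

```bash
python3 - <<'E'
from h import *
plan(bp(95,0,14),RP,50,step=15)
from bench import get_image
a=get_image("scene")[:,:,::-1];b=get_image("top")[:,:,::-1]
cv2.imwrite("pics/s2.png",np.hstack([cv2.resize(a[120:270,290:440],(400,400)),cv2.resize(b[110:250,210:350],(400,400))]))
E
```

```text
t 4.45 board [94.5 -0.3 41.3] world [567.4  69.6 118.1] F board [-3.2 -1.1 -1.5] w 60.2 g 66.5 j [ 0.12  0.37 -0.21 -0.63 -0.84 -0.09]
n 2
[[-0.3, 0.1, 13.7], [0.002, -0.003, 0.001], 50], [[-0.3, 0.1, 13.7], [0.002, -0.003, 0.001], 50],
```

View pics/s2.png

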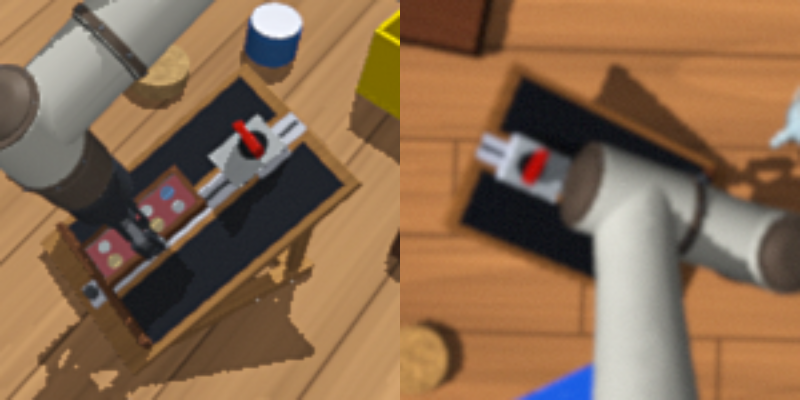

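The case hangs parallel over the board (scene crop (150,220)), square with its sides. Lowering to feel the board.

Emit:
send_rows(series=[[[0,0,15],[0,0,0],50],[[0,0,15],[0,0,0],50],[[0,0,5],[0,0,0],50],[[0,0,0],[0,0,0],50]])

```text
clock: 4.95
position: [572.0, 85.4, 86.9]
ee_rot: [-0.549, 0.796, 0.147, 0.209]
contact_force: [-0.0, -0.3, -3.3]
gripper_width: 60.4
grasp_force: 66.4
```

```bash
python3 -c "
from h import *
show()"
```

```text
t 4.95 board [93.2  1.   6.1] world [572.   85.4  86.9] F board [-1.9 -0.1 -2.7] w 60.4 g 66.4 j [ 0.14  0.42 -0.22 -0.66 -0.78 -0.06]
```

Emit:
send_rows(series=[[[0,0,1],[0,0,0],50],[[0,0,1],[0,0,0],50],[[0,0,0],[0,0,0],50]])

```text
clock: 5.25
position: [573.5, 85.9, 87.3]
ee_rot: [-0.549, 0.796, 0.146, 0.211]
contact_force: [0.1, 0.2, -2.4]
gripper_width: 60.4
grasp_force: 66.4
```

```bash
python3 -c "
from h import *
show()"
```

```text
t 5.25 board [94.2 -0.2  6. ] world [573.5  85.9  87.3] F board [-1.   0.  -2.2] w 60.4 g 66.4 j [ 0.14  0.42 -0.22 -0.66 -0.78 -0.06]
```

Emit:
send_rows(series=[[[0,0,1],[0,0,0],50],[[0,0,1],[0,0,0],50],[[0,0,1],[0,0,0],50],[[0,0,0],[0,0,0],50]])

```text
clock: 5.65
position: [573.7, 87.4, 84.2]
ee_rot: [-0.549, 0.796, 0.146, 0.21]
contact_force: [0.5, -0.3, -2.7]
gripper_width: 60.5
grasp_force: 66.4
```

```bash
python3 -c "
from h import *
show()"
```

```text
t 5.65 board [93.9  0.1  2.6] world [573.7  87.4  84.2] F board [-1.5 -0.6 -2.2] w 60.5 g 66.4 j [ 0.14  0.42 -0.22 -0.67 -0.78 -0.06]
```

Emit:
send_rows(series=[[[0,0,1],[0,0,0],50],[[0,0,0],[0,0,0],50]])

```text
clock: 5.85
position: [573.9, 87.9, 83.3]
ee_rot: [-0.549, 0.796, 0.146, 0.21]
contact_force: [0.1, 0.9, -2.3]
gripper_width: 60.2
grasp_force: 66.4
```

```bash
python3 -c "
from h import *
show()"
```

```text
t 5.85 board [94.   0.1  1.6] world [573.9  87.9  83.3] F board [-0.4  0.2 -2.5] w 60.2 g 66.4 j [ 0.15  0.42 -0.22 -0.67 -0.77 -0.06]
```

Emit:
send_rows(series=[[[0,0,1],[0,0,0],50],[[0,0,0],[0,0,0],50]])

```text
clock: 6.05
position: [574.1, 88.3, 82.5]
ee_rot: [-0.549, 0.796, 0.146, 0.21]
contact_force: [-0.9, 0.5, -2.4]
gripper_width: 60.6
grasp_force: 66.4
```

Emit:
send_rows(series=[[[0,0,1],[0,0,0],50],[[0,0,0],[0,0,0],50]])

```text
clock: 6.25
position: [574.2, 88.8, 81.6]
ee_rot: [-0.549, 0.796, 0.146, 0.21]
contact_force: [0.2, -0.2, -2.8]
gripper_width: 60.5
grasp_force: 66.4
```

```bash
python3 -c "
from h import *
show()"
```

```text
t 6.25 board [93.9  0.1 -0.5] world [574.2  88.8  81.6] F board [-1.5 -0.3 -2.4] w 60.5 g 66.4 j [ 0.15  0.43 -0.22 -0.67 -0.77 -0.05]
```

Emit:
send_rows(series=[[[0,0,1],[0,0,0],50],[[0,0,0],[0,0,0],50]])

```text
clock: 6.45
position: [574.4, 89.2, 80.7]
ee_rot: [-0.549, 0.796, 0.146, 0.21]
contact_force: [0.2, 0.0, -2.8]
gripper_width: 60.5
grasp_force: 66.4
```

Emit:
send_rows(series=[[[0,0,1],[0,0,0],50],[[0,0,0],[0,0,0],50]])

```text
clock: 6.65
position: [574.6, 89.7, 79.9]
ee_rot: [-0.549, 0.796, 0.146, 0.21]
contact_force: [0.1, 0.1, -3.0]
gripper_width: 60.3
grasp_force: 66.4
```

```bash
python3 -c "
from h import *
show()"
```

```text
t 6.65 board [93.9  0.1 -2.4] world [574.6  89.7  79.9] F board [-1.4 -0.1 -2.6] w 60.3 g 66.4 j [ 0.15  0.43 -0.22 -0.67 -0.77 -0.05]
```

Emit:
send_rows(series=[[[0,0,1],[0,0,0],50],[[0,0,0],[0,0,0],50]])

```text
clock: 6.85
position: [574.8, 90.2, 79.0]
ee_rot: [-0.549, 0.796, 0.146, 0.21]
contact_force: [0.9, -0.0, -1.9]
gripper_width: 60.4
grasp_force: 66.4
```

Emit:
send_rows(series=[[[0,0,1],[0,0,0],50],[[0,0,0],[0,0,0],50]])

```text
clock: 7.05
position: [575.1, 90.5, 78.3]
ee_rot: [-0.549, 0.796, 0.146, 0.21]
contact_force: [-0.8, -0.4, -1.4]
gripper_width: 60.2
grasp_force: 66.7
```

```bash
python3 -c "
from h import *
show()"
```

```text
t 7.05 board [94.  -0.  -4.3] world [575.1  90.5  78.3] F board [-1.3  0.6 -0.9] w 60.2 g 66.7 j [ 0.15  0.43 -0.22 -0.67 -0.76 -0.05]
```

Emit:
send_rows(series=[[[0,0,1],[0,0,0],50],[[0,0,0],[0,0,0],50]])

```text
clock: 7.25
position: [575.1, 90.6, 78.1]
ee_rot: [-0.549, 0.796, 0.146, 0.211]
contact_force: [-3.1, -2.5, 3.2]
gripper_width: 60.6
grasp_force: 67.3
```

```bash
python3 -c "
from h import *
show()
from bench import monitor
s=monitor.read_state();print(s['wrist_torque']@B[1])"
```

```text
t 7.25 board [94.  -0.  -4.5] world [575.1  90.6  78.1] F board [-1.4  2.   4.5] w 60.6 g 67.3 j [ 0.15  0.43 -0.22 -0.67 -0.76 -0.05]
[ 0.38447716  1.36164495 -0.099256  ]
```

Board contact felt. Sliding down toward the ledge.

Emit:
send_rows(series=[[[2,0,-0.5],[0,0,0],50],[[2,0,0],[0,0,0],50],[[0,0,0],[0,0,0],50]])

```text
clock: 7.55
position: [574.6, 87.7, 76.4]
ee_rot: [-0.549, 0.796, 0.146, 0.211]
contact_force: [-0.3, 0.4, 3.0]
gripper_width: 60.4
grasp_force: 67.1
```

```bash
python3 -c "
from h import *
show()"
```

```text
t 7.55 board [90.5 -0.7 -4.5] world [574.6  87.7  76.4] F board [1.7 0.4 2.5] w 60.4 g 67.1 j [ 0.14  0.44 -0.23 -0.68 -0.76 -0.04]
```

Emit:
send_rows(series=[[[2,0,0],[0,0,0],50],[[0,0,0],[0,0,0],50]])

```text
clock: 7.75
position: [574.6, 87.6, 76.4]
ee_rot: [-0.549, 0.795, 0.146, 0.212]
contact_force: [-0.0, 5.0, 5.1]
gripper_width: 60.6
grasp_force: 67.0
```

```bash
python3 -c "
from h import *
show()"
```

```text
t 7.75 board [90.5 -0.7 -4.5] world [574.6  87.6  76.4] F board [6.6 1.8 2.1] w 60.6 g 67.0 j [ 0.14  0.44 -0.23 -0.68 -0.76 -0.04]
```

Emit:
send_rows(series=[[[1,0,0.5],[0,0,0],50],[[0,0,0],[0,0,0],50],[[0,0,0],[0,0,0],70],[[0,0,0],[0,0,0],80],[[0,0,0],[0,0,0],80],[[0,0,-15],[0,0,0],80],[[0,0,-30],[0,0,0],80],[[0,0,-35],[0,0,0],80]])

```text
clock: 8.55
position: [558.1, 47.4, 143.6]
ee_rot: [-0.549, 0.796, 0.147, 0.209]
contact_force: [0.5, 0.5, 0.8]
gripper_width: 80.3
grasp_force: 0.0
```

```bash
cat >> h.py <<'E'
B=board(545.1+2.5,12.6+6.5,1.204)
def shot(k):
    from bench import get_image
    im={n:get_image(n)[:,:,::-1] for n in C};[cv2.imwrite(f"pics/{n}{k}.png",im[n]) for n in im];return im
def mask(im,n,kind,seed,r):
    h=cv2.cvtColor(np.ascontiguousarray(im[n]),cv2.COLOR_BGR2HSV)
    m={"case":cv2.inRange(h,(165,60,60),(179,170,255)),"knob":cv2.inRange(h,(0,180,120),(6,255,255))|cv2.inRange(h,(172,190,120),(180,255,255))}[kind]
    k=np.zeros_like(m);cv2.circle(k,tuple(int(v) for v in seed),r,255,-1);m&=k
    return cv2.morphologyEx(m,cv2.MORPH_CLOSE,np.ones((5,5))) if kind=="case" else m
def rect(im,n,kind,x,h,r):
    m=mask(im,n,kind,proj(n,bp(x,0,h))[0],r);P=cv2.findNonZero(m)
    P=np.concatenate([c for c in cv2.findContours(m,0,2)[0] if cv2.contourArea(c)>15])[:,0].astype(float)
    q=cv2.minAreaRect(tob(n,P,B,h)[:,:2].astype(np.float32));return [np.round(v,1) for v in q]
E
python3 - <<'E'
from h import *
show()
q=plan(bp(85,0,200),RK,80)
E
```

```text
t 8.55 board [80.4  0.4 79. ] world [558.1  47.4 143.6] F board [ 1.  -0.3  0.3] w 80.3 g 0.0 j [ 0.08  0.33 -0.21 -0.61 -0.9  -0.09]
t 8.55 board [80.4  0.4 79. ] world [558.1  47.4 143.6] F board [ 1.  -0.3  0.3] w 80.3 g 0.0 j [ 0.08  0.33 -0.21 -0.61 -0.9  -0.09]
n 11
[[-0.3, 0.0, -11.0], [0.001, -0.0, -0.143], 80], [[-0.3, -0.0, -11.0], [0.001, -0.0, -0.143], 80], [[-0.3, -0.1, -11.0], [0.001, -0.0, -0.143], 80], [[-0.3, -0.1, -11.0], [0.001, -0.0, -0.143], 80], [[-0.3, -0.2, -11.0], [0.001, -0.0, -0.143], 80], [[-0.3, -0.2, -11.0], [0.001, -0.0, -0.143], 80], [[-0.2, -0.3, -11.0], [0.001, -0.0, -0.143], 80], [[-0.2, -0.3, -11.0], [0.001, -0.0, -0.143], 80], [[-0.1, -0.4, -11.0], [0.001, -0.0, -0.143], 80], [[-0.1, -0.4, -11.0], [0.001, -0.0, -0.143], 80], [[-0.0, -0.4, -11.0], [0.001, -0.0, -0.143], 80],
```

Emit:
send_rows(series=[[[0,0,-12],[0,0,-0.143],80],[[0,0,-12],[0,0,-0.143],80],[[0,0,-12],[0,0,-0.143],80],[[0,0,-12],[0,0,-0.143],80],[[0,0,-12],[0,0,-0.143],80],[[0,0,-12],[0,0,-0.143],60],[[0,0,-12],[0,0,-0.143],50],[[0,0,-12],[0,0,-0.143],50]])

```text
clock: 9.35
position: [541.8, 2.7, 227.9]
ee_rot: [0.893, -0.37, -0.008, -0.256]
contact_force: [-0.3, -0.1, 1.1]
gripper_width: 50.3
grasp_force: 0.0
```

Emit:
send_rows(series=[[[0,0,-12],[0,0,-0.143],50],[[0,0,-12],[0,0,-0.143],50],[[0,0,-12],[0,0,-0.143],50],[[0,0,0],[0,0,0],50]])

```text
clock: 9.75
position: [536.3, -14.2, 260.3]
ee_rot: [0.951, -0.174, 0.048, -0.252]
contact_force: [0.9, 0.3, -0.2]
gripper_width: 50.4
grasp_force: 0.0
```

```bash
python3 - <<'E'
from h import *
show();im=shot(3)
for n in C:
    for k,x,h,r in(("case",85,17,45),("knob",248,56,18)):
        try: print(n,k,rect(im,n,k,x,h,r))
        except Exception as e: print(n,k,e)
    print(n,"centre line px",proj(n,[bp(x,0,0) for x in(0,160,290)]).round(1).tolist())
a,b=im["scene"],im["top"]
cv2.imwrite("pics/s3.png",np.hstack([cv2.resize(a[130:270,295:435],(400,400),interpolation=2),cv2.resize(b[110:250,210:350],(400,400),interpolation=2)]))
E
```

```text
t 9.75 board [ 82.2  -1.4 212.7] world [536.3 -14.2 260.3] F board [ 0.5 -0.8 -0.5] w 50.4 g 0.0 j [-0.03  0.19 -0.1  -0.54 -1.16  1.43]
scene case [array([83.8, -1.9]), array([ 44.5, 133.3]), np.float64(90.0)]
scene knob [array([246.4,  -1.8]), array([44.6, 11.2]), np.float64(85.2)]
scene centre line px [[328.4, 227.5], [366.2, 195.1], [397.9, 167.8]]
top case [array([110.1,   1. ]), array([44.6, 76. ]), np.float64(89.6)]
top knob [array([249.3,   1.2]), array([38.1, 15.8]), np.float64(78.9)]
top centre line px [[308.0, 191.5], [273.0, 175.7], [241.5, 161.4]]
```

View pics/s3.png

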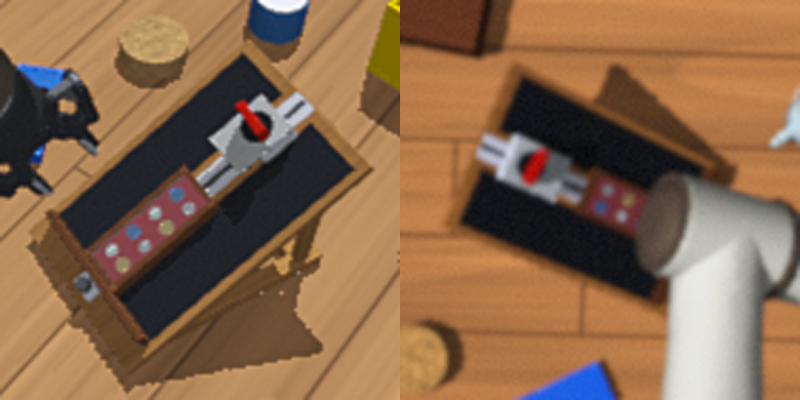

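The case is seated on the ledge, square and on the centre line (case and knob agree in y within 0.3 mm in both views). Knob at x≈248, wing about 0.14 rad. The pad gap is about 52 mm.

```bash
python3 - <<'E'
from h import *
R=RK@Ro.from_rotvec([0,0,.14]).as_matrix()
q=plan(bp(248,0,95),R,50);plan(bp(248,0,37),R,50,q,step=20)
E
```

```text
t 9.85 board [ 81.8  -0.5 210.7] world [535.7 -13.2 258.3] F board [ 0.1 -0.3 -0.1] w 49.9 g 0.0 j [-0.03  0.19 -0.1  -0.54 -1.16  1.42]
n 5
[[0.0, -33.4, 23.0], [0.001, 0.0, 0.028], 50], [[-0.9, -33.3, 23.0], [0.001, 0.0, 0.028], 50], [[-1.9, -33.3, 23.0], [0.001, 0.0, 0.028], 50], [[-2.8, -33.2, 23.1], [0.001, 0.0, 0.028], 50], [[-3.8, -33.0, 23.1], [0.001, 0.0, 0.028], 50], 
n 3
[[0.0, 0.0, 19.3], [0.0, 0.0, 0.0], 50], [[0.0, 0.0, 19.3], [0.0, 0.0, 0.0], 50], [[0.0, 0.0, 19.3], [0.0, 0.0, 0.0], 50],
```

Emit:
send_rows(series=[[[0,-33,23],[0,0,0.028],50],[[-1,-33,23],[0,0,0.028],50],[[-2,-33,23],[0,0,0.028],50],[[-3,-33,23],[0,0,0.028],50],[[-4,-33,23],[0,0,0.028],50],[[0,0,0],[0,0,0],50],[[0,0,0],[0,0,0],50]])

```text
clock: 10.55
position: [605.6, 176.1, 238.7]
ee_rot: [0.937, -0.24, 0.026, -0.254]
contact_force: [-0.0, -0.3, -0.0]
gripper_width: 50.0
grasp_force: 0.0
```

```bash
python3 - <<'E'
from h import *
R=RK@Ro.from_rotvec([0,0,.14]).as_matrix()
plan(bp(248,0,37),R,50,step=20)
im=shot(4)
cv2.imwrite("pics/s4.png",cv2.resize(im["scene"][110:260,300:450],(600,600),interpolation=2))
E
```

```text
t 10.55 board [246.8   2.2  92.7] world [605.6 176.1 238.7] F board [-0.2 -0.1  0.1] w 50.0 g 0.0 j [ 0.33  0.29 -0.03 -0.49 -0.96  0.97]
n 3
[[0.8, -0.7, 18.6], [0.003, 0.002, 0.001], 50], [[0.7, -0.6, 18.6], [0.003, 0.002, 0.001], 50], [[0.7, -0.6, 18.6], [0.003, 0.002, 0.001], 50],
```

View pics/s4.png

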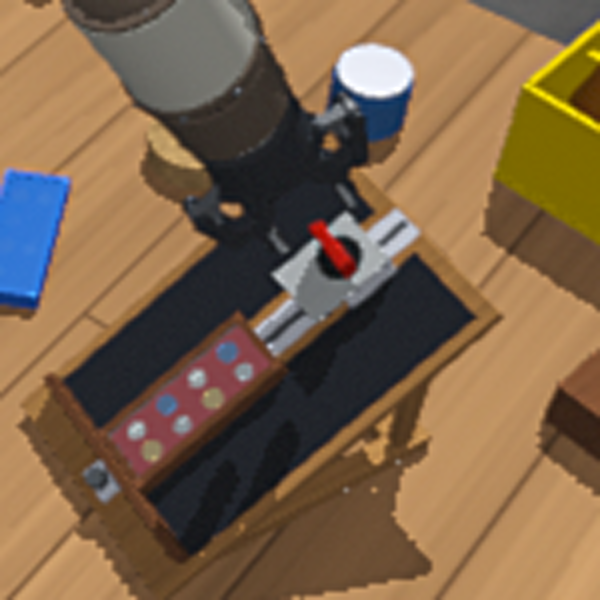

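The fingers straddle the wing along the slope, tips at crop (280,240) and (345,195). Descending on the knob.

Emit:
send_rows(series=[[[1,-1,18],[0,0,0],50],[[1,0,18],[0,0,0],50],[[0,0,16],[0,0,0],50],[[0,0,0],[0,0,0],50]])

```text
clock: 11.05
position: [616.4, 198.6, 192.7]
ee_rot: [0.936, -0.241, 0.026, -0.254]
contact_force: [-0.6, 0.2, -0.4]
gripper_width: 50.0
grasp_force: 0.0
```

```bash
python3 -c "
from h import *
show()"
```

```text
t 11.05 board [2.453e+02 1.000e-01 4.050e+01] world [616.4 198.6 192.7] F board [-0.2  0.6 -0.3] w 50.0 g 0.0 j [ 0.36  0.35 -0.06 -0.51 -0.88  0.99]
```

Emit:
send_rows(series=[[[0,0,3],[0,0,0],50],[[0,0,0],[0,0,0],30],[[0,0,0],[0,0,0],20],[[0,0,0],[0,0,0],5],[[0,0,0],[0,0,0],5],[[0,0,0],[0,0,0],5],[[0,0,0],[0,0,0],5],[[0,0,0],[0,0,0],5]])

```text
clock: 11.85
position: [617.2, 198.8, 192.9]
ee_rot: [0.937, -0.24, 0.028, -0.254]
contact_force: [-1.9, -3.7, 1.7]
gripper_width: 10.4
grasp_force: 61.2
```

```bash
python3 -c "
from h import *
show()
from bench import monitor
print(monitor.read_state()['wrist_torque']@B[1])"
```

```text
t 11.85 board [245.9  -0.5  40.4] world [617.2 198.8 192.9] F board [-2.7  0.4  3.6] w 10.4 g 61.2 j [ 0.36  0.35 -0.06 -0.51 -0.87  0.99]
[0.20948264 2.10381739 0.10929814]
```

```bash
python3 -c "
from h import *
p,R=show();print((R.T@-bx).round(3))"
```

```text
t 11.85 board [245.9  -0.5  40.4] world [617.2 198.8 192.9] F board [-2.7  0.4  3.6] w 10.4 g 61.2 j [ 0.36  0.35 -0.06 -0.51 -0.87  0.99]
[0.135 0.991 0.008]
```

Emit:
send_rows(series=[[[0.7,5,-0.5],[0,0,0],5],[[0.9,6.5,0],[0,0,0],5],[[0.9,6.5,0],[0,0,0],5],[[0.9,6.5,0],[0,0,0],5],[[0.9,6.5,0],[0,0,0],5],[[0.6,4,0],[0,0,0],5],[[0.4,3,0],[0,0,0],5]])

```text
clock: 12.55
position: [607.2, 172.3, 176.7]
ee_rot: [0.936, -0.239, 0.029, -0.258]
contact_force: [-0.3, 9.6, 3.1]
gripper_width: 10.2
grasp_force: 60.6
```

```bash
python3 -c "
from h import *
show()
from bench import monitor
print(monitor.read_state()['wrist_torque']@B[1])"
```

```text
t 12.55 board [213.2  -0.7  40.5] world [607.2 172.3 176.7] F board [ 9.2  3.8 -1.8] w 10.2 g 60.6 j [ 0.31  0.35 -0.1  -0.55 -0.86  1.07]
[ 1.04780514 -1.68166203 -0.00390979]
```

Emit:
send_rows(series=[[[0.5,3.5,0],[0,0,0],5],[[0.5,3.5,0],[0,0,0],5],[[0.3,2,0],[0,0,0],5],[[0,0,0],[0,0,0],5]])

```text
clock: 12.95
position: [604.2, 164.7, 172.0]
ee_rot: [0.936, -0.239, 0.029, -0.258]
contact_force: [0.7, 9.2, 3.0]
gripper_width: 10.3
grasp_force: 60.5
```

```bash
python3 -c "
from h import *
show()"
```

```text
t 12.95 board [203.8  -0.6  40.5] world [604.2 164.7 172. ] F board [ 9.2  2.7 -1.8] w 10.3 g 60.5 j [ 0.29  0.35 -0.11 -0.55 -0.85  1.09]
```

Emit:
send_rows(series=[[[0.3,2,0],[0,0,0],5],[[0.1,1,0],[0,0,0],5],[[0,0,0],[0,0,0],5]])

```text
clock: 13.25
position: [603.4, 162.5, 170.6]
ee_rot: [0.936, -0.239, 0.029, -0.258]
contact_force: [-0.7, 9.2, 2.4]
gripper_width: 10.3
grasp_force: 60.5
```

```bash
python3 - <<'E'
from h import *
show();im=shot(5)
cv2.imwrite("pics/s5.png",cv2.resize(im["scene"][130:250,300:420],(600,600),interpolation=2))
E
```

```text
t 13.25 board [201.   -0.7  40.5] world [603.4 162.5 170.6] F board [ 8.4  3.9 -2.1] w 10.3 g 60.5 j [ 0.29  0.35 -0.11 -0.56 -0.85  1.1 ]
```

View pics/s5.png

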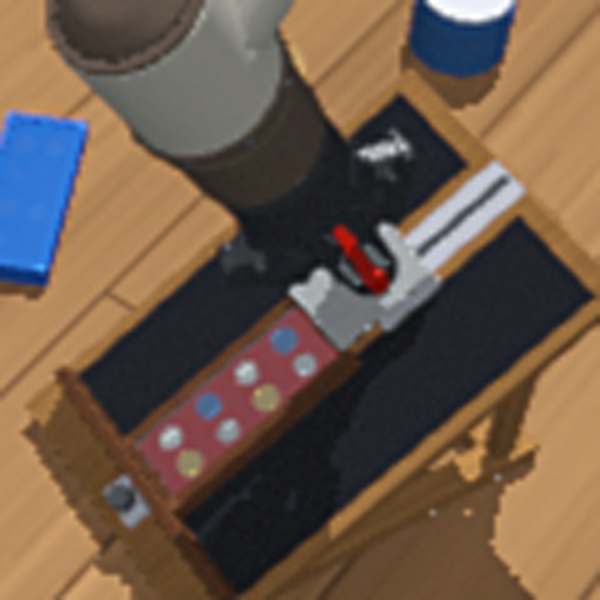

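The lip now overlaps the top frame of the case (crop (330,330)). Stepping to feel the pad.

Emit:
send_rows(series=[[[0.2,1.5,0],[0,0,0],5],[[0.1,1,0],[0,0,0],5],[[0,0,0],[0,0,0],5]])

```text
clock: 13.65
position: [602.6, 160.5, 169.4]
ee_rot: [0.936, -0.239, 0.029, -0.258]
contact_force: [-0.4, 9.5, 3.4]
gripper_width: 10.6
grasp_force: 60.5
```

```bash
python3 -c "
from h import *
show()"
```

```text
t 13.65 board [198.6  -0.6  40.5] world [602.6 160.5 169.4] F board [ 9.3  3.8 -1.4] w 10.6 g 60.5 j [ 0.29  0.35 -0.11 -0.56 -0.85  1.1 ]
```

Emit:
send_rows(series=[[[0.1,1,0],[0,0,0],5],[[0,0,0],[0,0,0],5]])

```text
clock: 13.85
position: [602.3, 159.7, 168.9]
ee_rot: [0.936, -0.239, 0.029, -0.258]
contact_force: [-1.3, 9.1, 3.5]
gripper_width: 10.8
grasp_force: 60.5
```

```bash
python3 -c "
from h import *
show()"
```

```text
t 13.85 board [197.6  -0.7  40.5] world [602.3 159.7 168.9] F board [ 8.7  4.5 -1. ] w 10.8 g 60.5 j [ 0.29  0.35 -0.11 -0.56 -0.85  1.1 ]
```

Emit:
send_rows(series=[[[0.1,1,0],[0,0,0],5],[[0,0,0],[0,0,0],5]])

```text
clock: 14.05
position: [602.0, 158.9, 168.4]
ee_rot: [0.936, -0.239, 0.029, -0.258]
contact_force: [-0.5, 9.8, 3.5]
gripper_width: 10.6
grasp_force: 60.4
```

```bash
python3 -c "
from h import *
show()"
```

```text
t 14.05 board [196.6  -0.7  40.5] world [602.  158.9 168.4] F board [ 9.6  4.  -1.5] w 10.6 g 60.4 j [ 0.28  0.35 -0.12 -0.56 -0.85  1.11]
```

Emit:
send_rows(series=[[[0.1,1,0],[0,0,0],5],[[0,0,0],[0,0,0],5]])

```text
clock: 14.25
position: [601.7, 158.1, 167.9]
ee_rot: [0.936, -0.239, 0.029, -0.258]
contact_force: [-0.1, 8.6, 2.8]
gripper_width: 10.1
grasp_force: 60.4
```

Emit:
send_rows(series=[[[0.1,1,0],[0,0,0],5],[[0,0,0],[0,0,0],5]])

```text
clock: 14.45
position: [601.5, 157.6, 167.6]
ee_rot: [0.936, -0.239, 0.029, -0.258]
contact_force: [-0.3, 10.4, 3.4]
gripper_width: 10.9
grasp_force: 60.4
```

```bash
python3 -c "
from h import *
show()"
```

```text
t 14.45 board [195.   -0.7  40.5] world [601.5 157.6 167.6] F board [10.   4.  -1.8] w 10.9 g 60.4 j [ 0.28  0.35 -0.12 -0.56 -0.85  1.11]
```

Emit:
send_rows(series=[[[0.1,1,0],[0,0,0],5],[[0,0,0],[0,0,0],5]])

```text
clock: 14.65
position: [601.4, 157.2, 167.4]
ee_rot: [0.936, -0.239, 0.03, -0.258]
contact_force: [1.2, 11.1, 3.5]
gripper_width: 10.3
grasp_force: 60.4
```

```bash
python3 -c "
from h import *
show()"
```

```text
t 14.65 board [194.5  -0.7  40.5] world [601.4 157.2 167.4] F board [11.1  2.9 -2.4] w 10.3 g 60.4 j [ 0.28  0.35 -0.12 -0.56 -0.85  1.11]
```

Pad contact: motion drops to about half and the force rises 2 N. Turning the knob clockwise (tool +z).

Emit:
send_rows(series=[[[0,0,0],[0,0,0.14],5],[[0,0,0],[0,0,0.14],5],[[0,0,0],[0,0,0.14],5],[[0,0,0],[0,0,0.14],5],[[0,0,0],[0,0,0.14],5],[[0,0,0],[0,0,0.14],5],[[0,0,0],[0,0,0.14],5],[[0,0,0],[0,0,0],5]])

```text
clock: 15.45
position: [599.8, 156.4, 166.6]
ee_rot: [0.712, -0.652, -0.097, -0.24]
contact_force: [-3.0, 8.1, 4.3]
gripper_width: 10.2
grasp_force: 60.7
```

```bash
cat >> h.py <<'E'
def kn():
    from bench import monitor
    p,R=show();s=monitor.read_state();print("turn from RK",(Ro.from_matrix(RK.T@R).as_rotvec()).round(3),"torque b",(s["wrist_torque"]@B[1]).round(2),"j6eff",s["joint_efforts"][5].round(2))
E
python3 -c "
from h import *
kn()"
```

```text
t 15.45 board [193.    0.5  40.5] world [599.8 156.4 166.6] F board [7.7 5.7 0.5] w 10.2 g 60.7 j [ 0.28  0.35 -0.12 -0.56 -0.85  0.13]
turn from RK [-0.002 -0.004  1.117] torque b [ 1.54 -1.41 -0.04] j6eff -0.34
```

Emit:
send_rows(series=[[[0,0,0],[0,0,0.14],5],[[0,0,0],[0,0,0.14],5],[[0,0,0],[0,0,0.06],5],[[0,0,0],[0,0,0],5]])

```text
clock: 15.85
position: [599.2, 156.5, 166.5]
ee_rot: [-0.593, 0.763, 0.136, 0.22]
contact_force: [-3.7, 8.7, 4.8]
gripper_width: 10.2
grasp_force: 60.9
```

```bash
python3 -c "
from h import *
kn()"
```

```text
t 15.85 board [192.8   1.1  40.5] world [599.2 156.5 166.5] F board [8.2 6.6 0.8] w 10.2 g 60.9 j [ 0.28  0.35 -0.12 -0.56 -0.85 -0.21]
turn from RK [-0.004 -0.005  1.456] torque b [ 1.95 -1.45 -0.06] j6eff -0.12
```

Emit:
send_rows(series=[[[0,0,0],[0,0,0.06],5],[[0,0,0],[0,0,0],5]])

```text
clock: 16.05
position: [599.1, 156.6, 166.5]
ee_rot: [-0.57, 0.78, 0.143, 0.216]
contact_force: [-3.6, 7.8, 4.9]
gripper_width: 10.3
grasp_force: 60.8
```

```bash
python3 -c "
from h import *
kn()"
```

```text
t 16.05 board [192.9   1.2  40.5] world [599.1 156.6 166.5] F board [7.6 6.1 1.3] w 10.3 g 60.8 j [ 0.28  0.35 -0.12 -0.56 -0.85 -0.27]
turn from RK [-0.005 -0.005  1.515] torque b [ 1.98 -1.42  0.18] j6eff -0.29
```

Emit:
send_rows(series=[[[0,0,0],[0,0,0.06],5],[[0,0,0],[0,0,0.04],5],[[0,0,0],[0,0,0],5]])

```text
clock: 16.35
position: [599.1, 156.5, 166.5]
ee_rot: [-0.533, 0.806, 0.153, 0.208]
contact_force: [-4.6, 8.3, 4.9]
gripper_width: 10.2
grasp_force: 76.1
```

```bash
python3 -c "
from h import *
kn()"
```

```text
t 16.35 board [192.8   1.2  40.5] world [599.1 156.5 166.5] F board [7.7 7.2 1.2] w 10.2 g 76.1 j [ 0.28  0.35 -0.12 -0.56 -0.85 -0.36]
turn from RK [-0.006 -0.004  1.609] torque b [ 1.98 -1.29  1.43] j6eff -1.56
```

Hard stop reached (1.4 N m). Unloading, then releasing and backing off.

Emit:
send_rows(series=[[[0,1.5,0],[0,0,-0.05],5],[[0,1.5,0],[0,0,-0.04],5],[[0,0,0],[0,0,0],5]])

```text
clock: 16.65
position: [598.9, 156.6, 166.5]
ee_rot: [-0.566, 0.783, 0.141, 0.217]
contact_force: [1.9, 7.3, 0.6]
gripper_width: 10.6
grasp_force: 60.4
```

```bash
python3 -c "
from h import *
kn()"
```

```text
t 16.65 board [192.9   1.4  40.5] world [598.9 156.6 166.5] F board [ 6.8  0.8 -3.2] w 10.6 g 60.4 j [ 0.28  0.35 -0.13 -0.56 -0.85 -0.28]
turn from RK [0.    0.    1.522] torque b [ 0.12 -0.91  0.37] j6eff -0.24
```

Emit:
send_rows(series=[[[0,0,0],[0,0,0],20],[[0,0,0],[0,0,0],40],[[0,0,0],[0,0,0],50],[[0,0,0],[0,0,0],50],[[0,0,-15],[0,0,0],50],[[0,0,-30],[0,0,0],50],[[0,0,-40],[0,0,0],50],[[0,0,-40],[0,0,0],50]])

```text
clock: 17.45
position: [574.6, 95.1, 274.9]
ee_rot: [-0.566, 0.784, 0.141, 0.213]
contact_force: [1.1, -0.3, -0.5]
gripper_width: 50.2
grasp_force: 0.0
```

Emit:
send_rows(series=[[[0,0,-40],[0,0,0],50],[[0,0,-40],[0,0,0],50],[[0,0,-40],[0,0,0],50],[[0,0,0],[0,0,0],50],[[0,0,0],[0,0,0],50]])

```text
clock: 17.95
position: [554.0, 39.9, 379.2]
ee_rot: [-0.565, 0.784, 0.141, 0.215]
contact_force: [-0.2, -0.4, -0.2]
gripper_width: 50.2
grasp_force: 0.0
```

```bash
python3 - <<'E'
from h import *
kn();im=shot(6)
for n in C:
    for k,x,h,r in(("case",85,17,45),("knob",195,56,20)):
        try: print(n,k,rect(im,n,k,x,h,r))
        except Exception as e: print(n,k,e)
a,b=im["scene"],im["top"]
cv2.imwrite("pics/s6.png",np.hstack([cv2.resize(a[130:270,295:435],(400,400),interpolation=2),cv2.resize(b[110:250,210:350],(400,400),interpolation=2)]))
E
```

```text
t 17.95 board [190.9   1.5 287.2] world [554.   39.9 379.2] F board [-0.5  0.1  0. ] w 50.2 g 0.0 j [ 0.09  0.13  0.1  -0.48 -1.33 -0.34]
turn from RK [-0.003  0.003  1.525] torque b [-0.01  1.01 -0.  ] j6eff -0.0
scene case [array([82.4, -2.8]), array([130.4,  45.6]), np.float64(0.4)]
scene knob [array([195.2,  -2.7]), array([40.4,  7.3]), np.float64(4.7)]
top case [array([147.1, -10. ]), array([67.3, 18.5]), np.float64(19.4)]
top knob [array([199.5,   3.4]), array([40.1,  9.6]), np.float64(1.2)]
```

View pics/s6.png

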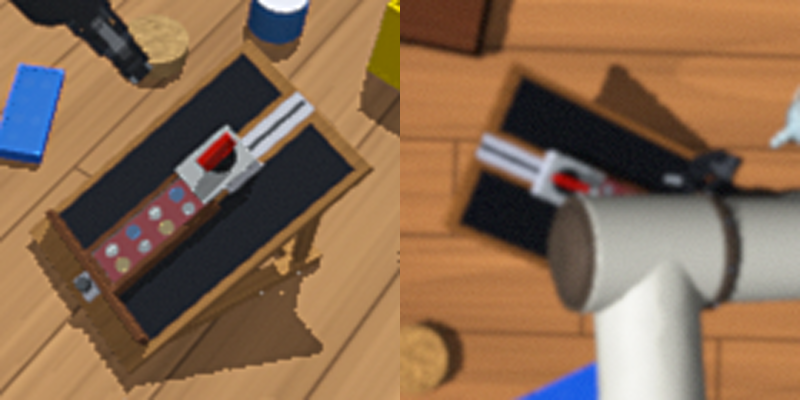

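The final view shows the case square on the ledge at scene crop (150,235), the lip over its top end, the wing turned along the slope, and the gripper clear.

```bash
python3 -c "
from bench import job_done
print(job_done())"
```

```text
the job is handed in; nothing more can be done
None
```

The red-felt case stands glass side out on the ledge, square and centred on the board. The clip pad is against it and the red knob is turned clockwise to its stop; I handed the job in at about 18 s. The clamp force could not be measured directly; I estimate about 10 N, inside the 5–25 N limits.

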